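Set the polariser ring to its index mark and press the lamp button

TASK

Set up the polariser stage under the culture dish: push the lever of the rotating ring gently round with the fingers until it stands in line over the long mark on the index tab of the scale, and then press the button on the switch box fully down and let it come up again. Only push and press: do not grip the lever's knob, and leave the dish lying on the stage and the flask and beakers standing where they are.

Things in the scene. Friction and masses are not known exactly. Their poses are not given: they have to be found in the camera images.
- polariser: fixed grey instrument: round foot (190 mm diameter), drum, grey round stage (88 mm diameter, top 56 mm above the worktop) carrying a dish; a switch box (62 x 62 mm, 26 mm high) is joined to its right side. Origin: on the worktop, on the axis of drum and ring; x points away from the robot at yaw 0, y left, z up; yawed up to 0.3 rad
- lever (a joint): angle (rad, stops at -1.15 and 1.15) of the aluminium ring (128 mm diameter, top 56 mm above the worktop) with its lever, about the instrument's axis. 0: lever points along the instrument's -x, towards the robot; it grows as the lever's end moves to the robot's right. Starts at -1.05 to -0.75, left of the mark. Stays where left; 1 N at the knob moves it; over 20 N is too rough
- lever_knob (a point): centre of the lever's upright white cylindrical knob: 14 mm diameter, 57 to 103 mm above the worktop, its axis 115 mm from the ring's axis. The lever arm under it is 8 mm wide, 50 to 57 mm above the worktop, 57 to 124 mm from the ring's axis. Space around the knob is free
- lever_pointer (a point): point on the lever's centre line at the underside of the arm, 97 mm from the ring's axis, 50 mm above the worktop; it meets index_mark when the lever is set. A thin black line runs along the top of the arm
- index_mark (a point): point 5 mm above the scale's index tab, 50 mm above the worktop, 97 mm from the ring's axis. The tab, an aluminium block 18 mm wide, 16 mm long, projects from the rim of the fixed black scale collar (180 mm diameter, top 42 mm above the worktop) and carries the only long mark (short white marks every 10 degrees). It stands at lever angles -0.35 to 0.85
- lamp_button (a joint): travel of the push button in m: 0 up, 0.006 fully down; it springs back; about 4 N presses it fully
- lamp_button_top (a point): centre of the top face of the round grey button (26 mm diameter) on the switch box, which is pressed straight down
- dish: loose round culture dish, 61 mm diameter, 13 mm high, lying on the middle of the stage; origin at the centre of its underside
- flask: loose conical glass flask, 66 mm diameter, 105 mm high, standing to the left of the instrument; origin at the centre of its underside
- beaker_250: loose glass beaker, 75 x 80 mm, 93 mm high, standing to the right; origin at the centre of its underside
- beaker_150: loose glass beaker, 67 mm diameter, 79 mm high, standing to the right; origin at the centre of its underside

How it is judged:
On the way, in this order (a step that is already met when the one before it is completed fails the run):
1. the lever has been pushed to the index mark and rests there (horizontal distance between lever_pointer and index_mark below 0.005 m and velocity of joint lever between -0.05 and 0.05 rad/s), for 0.3 s.
2. the button is pressed fully down with the lever at the mark (value of joint lamp_button above 0.005 m and horizontal distance between lever_pointer and index_mark below 0.005 m), for 0.05 s.
At the end, for the whole second after the job is handed in: The lever's centre line lies within 5 mm (about 3 degrees) of the index mark, the button is up again after having been pressed fully, the dish lies on the stage and the flask and beakers stand upright (horizontal distance between lever_pointer and index_mark below 0.005 m and value of joint lamp_button below 0.0015 m and horizontal distance between dish and polariser below 0.015 m and angle between each of flask, beaker_250, beaker_150's own z axis and vertical below 0.1 rad); the robot touches nothing.
It fails at once if the lever's knob is gripped between the fingers (x of the grasp point in the frame of lever_knob between -0.01 and 0.01 m and y of the grasp point in the frame of lever_knob between -0.01 and 0.01 m and z of the grasp point in the frame of lever_knob below 0.033 m and contact force between the fingers and lever above 0.5 N).
It fails at once if the lever is handled roughly (over 20 N) (contact force between the fingers and lever above 20 N).
It fails at once if the dish is shifted by more than 10 mm or lifted (distance of dish from where it was at the start of the episode above 0.01 m or height (world z) of dish above 0.062 m).
It fails at once if the flask or a beaker is moved by more than 20 mm, lifted or tipped (distance of any of flask, beaker_250, beaker_150 from where it was at the start of the episode above 0.02 m or height (world z) of any of flask, beaker_250, beaker_150 above 0.01 m).
It also fails if it takes over 48 s, if anything falls off the work surface, if the arm or the gripper's body presses on something with over 40 N, if the wrist force passes 120 N, or if a joint passes its speed limit or range.

ROBOT

A 7-joint arm with a two-finger parallel gripper is mounted at the origin on a cart in front of the work surface, level with it; the furniture and walls round the work are solid. World frame = base frame: x ahead of the robot, y to its left, z up, the work surface at z = 0. Lengths are in m, angles in rad, forces in N, time in s.
With the tool pointing down it reaches from about 0.375 to 0.925 m from the base axis. Payload 3.1 kg.
Tool frame: the origin (TCP) lies between the finger pads; the fingertips stand 19 mm ahead of it and the grasp point (between the pads) is the TCP; z points along the fingers, y is the line along which they close (so a half turn about z gives the same grasp; the last joint's range is limited). The gripper opens to 85 mm and grips with 20 to 120 N. Pads are 22 mm wide; open, the fingers measure 114 mm over their backs; the gripper's body (76 mm by 85 mm) begins 54 mm behind the grasp point. The pads swing forward as they close: fully open they stand 13 mm farther back than shut.
Start: joints at [-1.372, 0.383, 0.044, 1.598, -0.018, 1.161, -0.05], TCP at [0.19, 0.622, 0.218] pointing down, gripper open.
Joint ranges: [-2.61, 2.61], [-0.41, 2.15], [-1.48, 1.57], [0, 2.5], [-1.57, 4.71], [0.05, 1.97], [-2.85, 2.85]. Speed limits (rad/s): [2.79, 2.79, 3.14, 3.14, 3.14, 3.14, 3.14].

INTERFACE

Orientations are given as a unit quaternion [x, y, z, w].
In Python, from bench import move_ptp, movel, move_j, move_gripper, pause, inverse_kinematics, read_camera, camera_params, MotionError, sign_off, look_for, tip_of, read_time_s, read_qpos, read_joint_vel, read_effort, read_eef_pos, read_tcp_rot, read_ft_force, read_ft_torque, read_finger_gap, read_grasp_force gives the robot as it stands. Calls block until the motion is done:
- move_ptp(position, orientation): joint-space move of the TCP to a pose.
- movel(position, orientation=None, speed=0.15): straight line of the TCP; orientation=None keeps the orientation; speed is the mean speed in m/s.
- move_j(angles): joint-space move.
- move_gripper(opening, effort=None): finger opening in m; effort is the grip in N (None keeps the last); returns when the fingers have stopped.
- pause(seconds).
- inverse_kinematics(position, orientation): joint angles nearest the present ones, or None.
- read_camera(name): name is "scene" or "side" or "wrist"; returns the picture (420x560x3 uint8, red, green, blue); there is no depth.
- camera_params(name): a dict with "K" (3x3 intrinsics, pixels), "camera_from_world" (4x4, takes a point from world to camera coordinates). Camera axes: x right, y down, z forward; pixel columns grow to the right and rows downward; lengths in m; the calibration is good to about 2 mm. A picture is of the moment at which its call begins: read the wrist's pose just before it. camera_params takes no time and is no camera call; for the wrist camera it gives the pose at the moment of the call.
A pose or a line that the arm cannot do raises MotionError and nothing moves.
- sign_off(): hands the job in; it is judged then, once.
Trained networks look in the newest picture that a camera, given by its name, has taken for a name from the list of things; names that differ only in an ending like _2 or _b are one class to them, and where a whole thing is asked for, a point or a joint stands for the part that bears it (a point fixed in the world has none). Each returns a list of dicts, best first, with "confidence" (0 to 1); they miss things now and then, are a little off and sometimes report something else, mostly with a low value. They report only what shows in the picture. A call takes as long as a camera call.
- look_for(camera, name): "at" ([column, row] in pixels, amid what is visible of it).
- tip_of(camera, name): "at" ([column, row] in pixels: a listed point, or the origin of a listed thing).
Readings, each from a call of its own:
- read_time_s(): time.
- read_qpos(): joint angles.
- read_joint_vel(): joint speeds.
- read_effort(): joint torques, N m.
- read_eef_pos(): TCP position.
- read_tcp_rot(): TCP orientation.
- read_ft_force(): force on the tool from outside, world axes, zero at the start.
- read_ft_torque(): the same for the moment, N m.
- read_finger_gap(): finger opening in m.
- read_grasp_force(): force on a finger pad.
Only numpy, scipy, OpenCV 4.12 (cv2) and the standard library are available. Lean on these libraries where they do the work, as an engineer would, in place of code of your own. Each camera call takes 0.05 s, during which the arm holds its last target. There are 200 camera calls.

## Working session

There is one attempt and no reset: what is moved stays moved. The work goes in short steps, each a Python script; the robot and the scene stay as the last script left them, time stands still between calls to the robot, and variables do not carry over. Pictures are saved under pics/ and viewed, at most 10 in all, crops included, and the job is handed in when it is done.

```bash
mkdir -p pics
cat > h.py <<'E'
from bench import *
import numpy as np, cv2
def px(cam,P):
    p=camera_params(cam); c=p["camera_from_world"]@np.r_[P,1]; u=p["K"]@c[:3]; return u[:2]/u[2]
def ray(cam,uv):
    p=camera_params(cam); T=np.linalg.inv(p["camera_from_world"]); d=T[:3,:3]@np.linalg.solve(p["K"],np.r_[uv,1]); return T[:3,3],d
def atz(cam,uv,z):
    o,d=ray(cam,uv); return o+d*(z-o[2])/d[2]
E
python3 - <<'E'
from h import *
Z=dict(polariser=0,lever_knob=.08,lever_pointer=.05,index_mark=.05,lamp_button_top=.03,dish=.056,flask=0,beaker_250=0,beaker_150=0)
ims=[]
for c in("scene","side"):
    im=read_camera(c); cv2.imwrite(f"pics/{c}0.png",im[:,:,::-1])
    for n,z in Z.items():
        for r in tip_of(c,n)[:2]: print(c,n,np.round(r["at"]),round(r["confidence"],2),atz(c,r["at"],z).round(3))
print(read_time_s(),read_tcp_rot(),read_eef_pos(),camera_params("scene")["camera_from_world"].round(2).tolist(),camera_params("side")["camera_from_world"].round(2).tolist())
E
```

```text
scene polariser [215. 188.] 0.74 [0.609 0.232 0.   ]
scene polariser [252. 204.] 0.71 [ 0.591  0.053 -0.   ]
scene lever_knob [215. 190.] 0.72 [0.509 0.147 0.08 ]
scene lever_knob [252. 202.] 0.72 [ 0.51  -0.004  0.08 ]
scene lever_pointer [224. 193.] 0.74 [0.541 0.133 0.05 ]
scene index_mark [250. 213.] 0.74 [ 0.492 -0.005  0.05 ]
scene lamp_button_top [286. 199.] 0.53 [ 0.645 -0.06   0.03 ]
scene dish [251. 190.] 0.65 [0.597 0.059 0.056]
scene dish [254. 204.] 0.33 [0.532 0.003 0.056]
scene flask [210. 186.] 0.51 [0.611 0.255 0.   ]
scene beaker_250 [388. 250.] 0.8 [ 0.602 -0.448 -0.   ]
scene beaker_250 [341. 289.] 0.7 [ 0.379 -0.382  0.   ]
scene beaker_150 [388. 250.] 0.8 [ 0.602 -0.448 -0.   ]
scene beaker_150 [341. 289.] 0.7 [ 0.379 -0.382  0.   ]
side polariser [300. 192.] 0.64 [0.587 0.067 0.   ]
side lever_knob [268. 157.] 0.84 [0.502 0.139 0.08 ]
side lever_pointer [273. 166.] 0.86 [0.515 0.134 0.05 ]
side index_mark [272. 195.] 0.78 [ 0.495 -0.013  0.05 ]
side lamp_button_top [322. 206.] 0.37 [ 0.625 -0.053  0.03 ]
side dish [299. 176.] 0.72 [0.581 0.062 0.056]
side dish [326. 208.] 0.41 [ 0.625 -0.098  0.056]
side flask [294. 159.] 0.74 [0.597 0.252 0.   ]
side beaker_250 [344. 329.] 0.87 [ 0.592 -0.449  0.   ]
side beaker_250 [248. 315.] 0.69 [ 0.395 -0.382  0.   ]
side beaker_150 [344. 329.] 0.87 [ 0.592 -0.449  0.   ]
side beaker_150 [248. 315.] 0.69 [ 0.395 -0.382  0.   ]
1.0 [ 1.47822565e-01  9.89013897e-01 -3.34652877e-06 -2.40794266e-07] [0.1900807  0.62158957 0.21797567] [[0.49, -0.87, 0.02, -0.35], [-0.52, -0.31, -0.79, 0.3], [0.7, 0.38, -0.61, 0.99], [0.0, 0.0, 0.0, 1.0]] [[0.99, -0.14, -0.0, -0.51], [-0.08, -0.57, -0.82, 0.06], [0.11, 0.81, -0.58, 1.38], [0.0, 0.0, 0.0, 1.0]]
```

View pics/scene0.png

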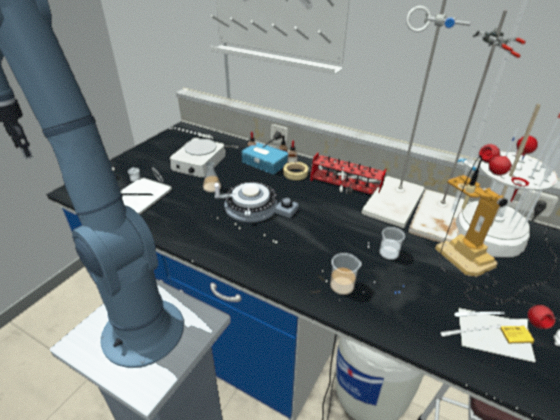

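View pics/side0.png

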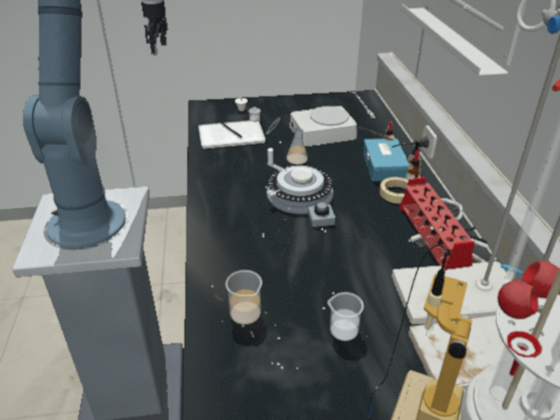

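The scene shows the instrument near (0.59, 0.065), with the knob at the left front (side px 268,157), the index tab at the right front (272,195) and the flask behind on the left. Next I'll take a closer look from above with the wrist camera.

Run:
```python
from h import *
move_gripper(0.0)
q=[0,1,0,0]
for q in([0,1,0,0],[1,0,0,0]):
    s=inverse_kinematics([.5,.06,.34],q); print(q,None if s is None else s)
q=[0,1,0,0]
move_ptp([.5,.06,.34],q)
Z=dict(polariser=0,lever_knob=.08,lever_pointer=.05,index_mark=.05,lamp_button_top=.03,dish=.056,flask=0)
im=read_camera("wrist"); cv2.imwrite("pics/w1.png",im[:,:,::-1])
for n,z in Z.items():
    for r in tip_of("wrist",n)[:2]: print(n,np.round(r["at"]),round(r["confidence"],2),atz("wrist",r["at"],z).round(4))
print(read_time_s(),read_eef_pos(),read_qpos())
```

```text
[0, 1, 0, 0] [-0.81280147 -0.0089025   0.61527799  1.80678361  0.00527574  1.34208208
  1.37205801]
[1, 0, 0, 0] [-0.92207429 -0.01475191  0.72395758  1.81032017  0.01003146  1.34233592
 -1.77123901]
polariser [384. 231.] 0.69 [0.6047 0.2426 0.    ]
polariser [274. 221.] 0.66 [0.5875 0.0526 0.    ]
lever_knob [338. 185.] 0.66 [0.5087 0.1419 0.08  ]
lever_pointer [325. 188.] 0.97 [0.5199 0.1286 0.05  ]
index_mark [247. 173.] 0.63 [0.4975 0.0126 0.05  ]
lamp_button_top [198. 248.] 0.74 [ 0.6255 -0.0741  0.03  ]
flask [387. 230.] 0.82 [0.6042 0.2465 0.    ]
4.4917 [0.49998958 0.06017667 0.33993124] [-0.81300665 -0.00869866  0.61514459  1.80676365  0.00526881  1.34208829
  1.3720394 ]
```

View pics/w1.png

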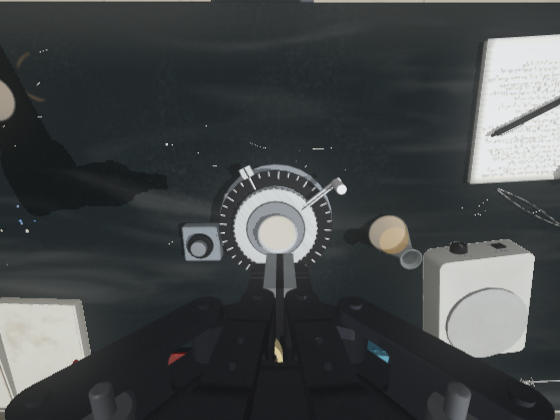

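The wrist view shows the axis at about (272,228), the lever line running to the knob at (340,187), the index tab at (247,173) and the button at (199,245). The axis estimates average to (0.588, 0.058), which puts both the pointer and the mark at r≈0.1. I'll push along the arc to about 8° short of the mark, then measure again.

```bash
cat >> h.py <<'E'
C=np.array([.588,.058])
from scipy.spatial.transform import Rotation as R
def pose(th,gap,z,s=1):
    t=np.array([np.sin(th),-np.cos(th)]); k=C-.115*np.array([np.cos(th),np.sin(th)])
    x=s*np.r_[t,0]; zz=np.array([0,0,-1.]); y=np.cross(zz,x)
    return list(np.r_[k-t*gap,z]), list(R.from_matrix(np.c_[x,y,zz]).as_quat())
def ang(P): d=np.asarray(P)[:2]-C; return np.arctan2(-d[1],-d[0])
def push(a,b,gap,z=.092,s=1,step=.06):
    n=max(1,int(np.ceil(abs(b-a)/step)))
    for th in np.linspace(a,b,n+1)[1:]:
        p,q=pose(th,gap,z,s); movel(p,q,speed=.06)
        f=np.linalg.norm(np.array(read_ft_force())[:2])
        if f>14: print("force",f,th); break
    return th
E
python3 - <<'E'
from h import *
best=None
for s in(1,-1):
    js=[inverse_kinematics(*pose(th,.018,.092,s)) for th in(-.85,-.4,0,.45)]
    print(s,[None if j is None else np.round(j,2).tolist() for j in js])
E
```

```text
1 [[-0.82, 0.38, 0.54, 1.97, -0.26, 0.86, 2.15], [-0.8, 0.3, 0.55, 2.07, -0.21, 0.82, 2.61], [0.3, 0.29, -0.61, 2.08, 0.22, 0.84, 2.71], [-1.23, 0.69, 1.39, 2.15, -0.82, 1.02, -2.08]]
-1 [[-0.92, 0.41, 0.66, 1.97, -0.33, 0.87, -0.93], [-0.87, 0.31, 0.62, 2.08, -0.24, 0.83, -0.5], [-0.79, 0.26, 0.61, 2.13, -0.2, 0.81, -0.06], [-0.73, 0.26, 0.66, 2.14, -0.22, 0.81, 0.52]]
```

Run:
```python
from h import *
p,q=pose(-.80,.045,.16,-1); move_ptp(p,q)
p,q=pose(-.80,.045,.092,-1); movel(p,q)
p,q=pose(-.80,.020,.092,-1); movel(p,q,speed=.08)
print(read_ft_force(),read_time_s())
th=push(-.80,.30,.018,s=-1,step=.1)
print(th,read_ft_force(),read_eef_pos(),read_time_s())
p,q=pose(th,.03,.092,-1); movel(p,q)
movel(list(p[:2])+[.15],q); move_ptp([.47,.04,.25],[0,1,0,0])
im=read_camera("wrist"); cv2.imwrite("pics/w2.png",im[60:360,140:420,::-1].repeat(2,0).repeat(2,1))
for n,z in dict(polariser=0,lever_knob=.08,lever_pointer=.05,index_mark=.05,lamp_button_top=.03,dish=.056).items():
    for r in tip_of("wrist",n)[:2]: P=atz("wrist",r["at"],z); print(n,np.round(r["at"]),round(r["confidence"],2),P.round(4),ang(P).round(3))
print(read_time_s())
```

```text
[-0.40720396 -0.17542377 -0.08808166] 7.5583
0.3 [-0.20887447 -0.04388335  0.51549866] [0.47289573 0.04178003 0.09199842] 11.35
polariser [292. 263.] 0.68 [0.5911 0.0587 0.    ] -2.908
lever_knob [369. 224.] 0.98 [0.5057 0.1407 0.08  ] -0.788
lever_pointer [354. 226.] 0.95 [0.5186 0.1324 0.05  ] -0.82
index_mark [258. 207.] 0.62 [0.4941 0.0147 0.05  ] 0.432
lamp_button_top [199. 296.] 0.64 [ 0.629  -0.0725  0.03  ] 1.875
13.6083
```

View pics/w2.png

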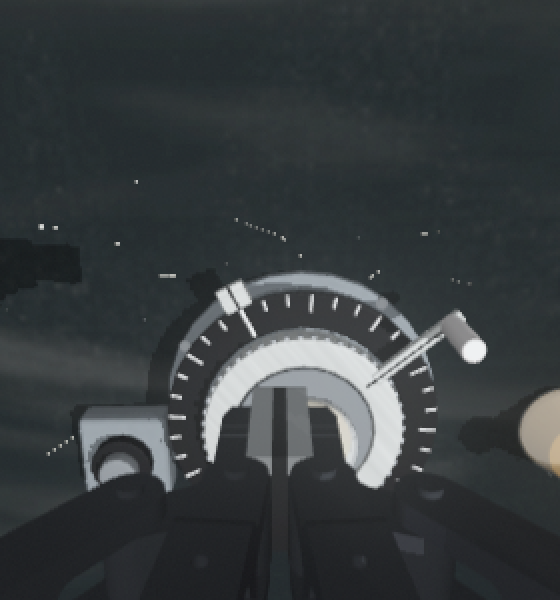

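The lever hasn't moved: the line still runs to the knob at about (369,224) in the full image, with the tab at (258,207). The fingers passed the knob without contact, so I'll check the gap and the height.

Run:
```python
from h import *
print(read_finger_gap(),read_eef_pos(),read_tcp_rot())
p,q=pose(-.80,.045,.14,-1); move_ptp(p,q)
p,q=pose(-.80,.035,.092,-1); movel(p,q)
print(read_eef_pos(),p,read_time_s())
P=[]
for c in("scene","side"):
    im=read_camera(c); u=px(c,[.51,.14,.08]).round().astype(int); r=im[u[1]-45:u[1]+45,u[0]-45:u[0]+45,::-1]
    P.append(cv2.resize(r,(390,390),interpolation=cv2.INTER_CUBIC)); print(c,u)
cv2.imwrite("pics/s3.png",np.hstack(P))
```

```text
0.0003898368620266391 [0.4698729  0.04003415 0.24975934] [ 2.37508957e-05  9.99999971e-01 -8.82271480e-05 -2.23700009e-04]
[0.53304438 0.16468276 0.0920383 ] [np.float64(0.5329861916065592), np.float64(0.1648806852805959), np.float64(0.092)] 16.15
scene [217 190]
side [271 157]
```

View pics/s3.png

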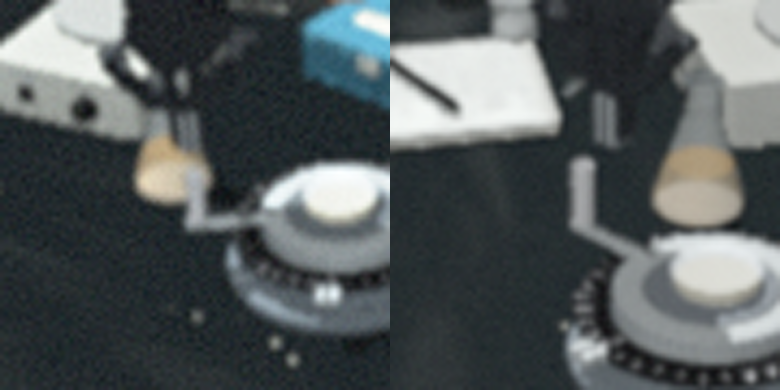

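The crop shows the fingertips above and behind the knob: the tip is at side pixel of about (276,145), with the knob at (271,157). I'll check the tip height numerically.

Run:
```python
from h import *
e=read_eef_pos()
for z in(.05,.073,.092,.11,.13): print(z,px("side",[e[0],e[1],z]).round(1),px("scene",[e[0],e[1],z]).round(1))
print(px("side",[.507,.14,.057]),px("side",[.507,.14,.103]),px("scene",[.507,.14,.057]),px("scene",[.507,.14,.103]))
```

```text
0.05 [277.9 160.5] [215.7 191.6]
0.073 [277.9 153.8] [215.2 186.2]
0.092 [277.8 148.2] [214.7 181.6]
0.11 [277.8 142.8] [214.2 177.2]
0.13 [277.8 136.7] [213.7 172.3]
[269.7672714  163.52288807] [269.56984431 149.83335631] [216.71089902 195.89155809] [215.55463991 184.78919835]
```

The tips sit near z≈0.10, higher than nominal. With the TCP at 0.070 the tip ends up between 0.051 and 0.08, which is safe either way. I'll lower to that height and push.

Run:
```python
from h import *
Z=.070
p,q=pose(-.80,.035,Z,-1); movel(p,q)
p,q=pose(-.80,.020,Z,-1); movel(p,q,speed=.08)
f0=np.array(read_ft_force())
th=push(-.80,-.5,.018,z=Z,s=-1,step=.1)
print(f0.round(2),np.round(read_ft_force(),2))
read_camera("side")
for n,z in dict(lever_knob=.08,lever_pointer=.05).items():
    for r in tip_of("side",n)[:1]: P=atz("side",r["at"],z); print(n,round(r["confidence"],2),P.round(4),ang(P).round(3))
th=push(th,.28,.018,z=Z,s=-1,step=.1)
print(th,np.round(read_ft_force(),2),read_time_s())
im=read_camera("wrist"); cv2.imwrite("pics/w4.png",im[:,:,::-1])
for n,z in dict(lever_knob=.08,lever_pointer=.05,index_mark=.05).items():
    for c in("wrist",):
        for r in tip_of(c,n)[:1]: P=atz(c,r["at"],z); print(n,np.round(r["at"]),round(r["confidence"],2),P.round(4),ang(P).round(3))
```

```text
[-0.14  0.57  0.65] [-0.02 -0.02  0.1 ]
lever_knob 0.97 [0.4793 0.096  0.08  ] -0.336
lever_pointer 0.6 [0.4906 0.1203 0.05  ] -0.569
0.28 [-0.79  0.13  0.58] 20.9667
lever_pointer [298. 270.] 0.81 [0.4887 0.0311 0.05  ] 0.265
index_mark [300. 301.] 0.71 [0.4968 0.0103 0.05  ] 0.482
```

View pics/w4.png

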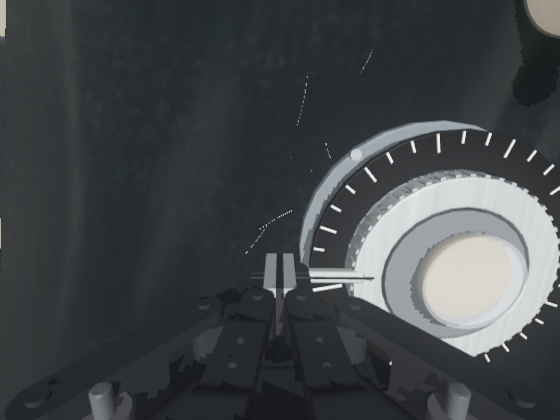

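The lever now moves with the fingers: the arm shows at (310–375, 275) and the mark just beyond at (328,288). I'll retreat and measure from above.

Run:
```python
from h import *
p,q=pose(.28,.03,.070,-1); movel(p,q); movel(list(p[:2])+[.15],q); move_ptp([.45,.03,.25],[0,1,0,0])
im=read_camera("wrist"); u=px("wrist",[.5,.03,.05]).round().astype(int);x0,y0=u[0]-70,u[1]-50
cv2.imwrite("pics/w5.png",cv2.resize(im[y0:y0+110,x0:x0+140,::-1],None,fx=5,fy=5,interpolation=cv2.INTER_CUBIC)); print(x0,y0)
for n,z in dict(polariser=0,lever_knob=.08,lever_pointer=.05,index_mark=.05,lamp_button_top=.03,dish=.056).items():
    for r in tip_of("wrist",n)[:2]: P=atz("wrist",r["at"],z); print(n,np.round(r["at"]),round(r["confidence"],2),P.round(4),ang(P).round(3))
print(read_time_s())
```

```text
209 178
polariser [297. 272.] 0.62 [0.5859 0.0561 0.    ] 0.721
lever_knob [272. 211.] 0.77 [0.4704 0.0217 0.08  ] 0.299
lever_pointer [280. 218.] 0.79 [0.4873 0.0306 0.05  ] 0.265
index_mark [262. 222.] 0.81 [0.4928 0.0094 0.05  ] 0.472
dish [304. 288.] 0.79 [0.5822 0.0619 0.056 ] -0.585
23.6167
```

View pics/w5.png

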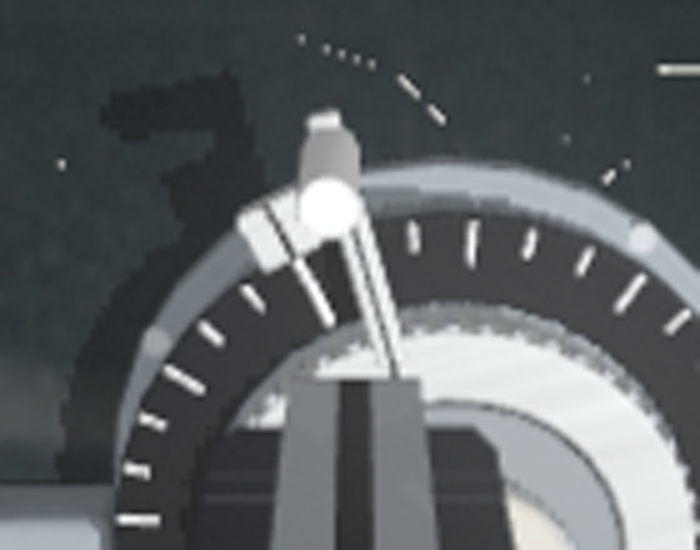

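In the crop, the long mark runs (268,207)→(332,322) and the lever's black line (352,238)→(398,375). I'll compute their bearings from those.

Run:
```python
from h import *
f=lambda c,z: atz("wrist",[209+(c[0]-2)/5,178+(c[1]-2)/5],z)[:2]
def line(a,b): d=b-a; return np.arctan2(d[1],d[0])
L=[f((352,238),.057),f((398,375),.057)]; M=[f((268,207),.045),f((332,322),.042)]
print(L,M,line(*L),line(*M))
A=np.c_[L[1]-L[0],-(M[1]-M[0])]; s=np.linalg.solve(A,M[0]-L[0]); print("axis",L[0]+s[0]*(L[1]-L[0]))
for p in L+M: print(ang(p))
# pointer vs mark around several centres
for c in([.588,.058],[.586,.06],[.59,.056]):
    g=lambda p:np.arctan2(-(p-c)[1],-(p-c)[0]); print(c,np.mean([g(L[0]),g(L[1])]),np.mean([g(p) for p in M]),g(M[0])-g(L[0]))
```

```text
[array([0.49526471, 0.02968415]), array([0.531258  , 0.04115055])] [array([0.49118585, 0.00875657]), array([0.52312044, 0.02454801])] 0.30840569167817644 0.4592326047697968
axis [0.60275849 0.0639285 ]
0.29634919174514823
0.28865484804085906
0.47053472302549293
0.4760506371832604
[0.588, 0.058] 0.2925020198930036 0.47329268010437664 0.1741855312803447
[0.586, 0.06] 0.32703453923712633 0.504436578681717 0.17303859788505788
[0.59, 0.056] 0.2592776979947779 0.44278319378411196 0.17502614152326235
```

Run:
```python
from h import *
Z=.070
p,q=pose(.25,.03,.12,-1); move_ptp(p,q)
p,q=pose(.25,.03,Z,-1); movel(p,q)
p,q=pose(.27,.018,Z,-1); movel(p,q,speed=.06)
th=push(.27,.46,.018,z=Z,s=-1,step=.1); print(th,np.round(read_ft_force(),2))
p,q=pose(th,.03,Z,-1); movel(p,q,speed=.1); movel(list(p[:2])+[.15],q,speed=.25); move_ptp([.47,-.03,.25],[0,1,0,0])
im=read_camera("wrist"); u=px("wrist",[.5,.01,.05]).round().astype(int);x0,y0=max(0,u[0]-90),u[1]-40
cv2.imwrite("pics/w6.png",cv2.resize(im[y0:y0+120,x0:x0+160,::-1],None,fx=5,fy=5,interpolation=cv2.INTER_CUBIC)); print(x0,y0)
for n,z in dict(lever_knob=.08,lever_pointer=.05,index_mark=.05,lamp_button_top=.03,lamp_button=.03).items():
    for r in tip_of("wrist",n)[:2]: P=atz("wrist",r["at"],z); print(n,np.round(r["at"]),round(r["confidence"],2),P.round(4),ang(P).round(3))
print(read_time_s())
```

```text
0.46 [ 0.11  0.53 -0.17]
222 173
lever_knob [306. 201.] 0.96 [4.785e-01 2.000e-04 8.000e-02] 0.486
lever_pointer [316. 208.] 0.72 [0.4947 0.015  0.05  ] 0.432
index_mark [312. 209.] 0.94 [0.4962 0.0105 0.05  ] 0.477
lamp_button_top [252. 296.] 0.39 [ 0.6292 -0.068   0.03  ] 1.886Traceback (most recent call last):
  File "<stdin>", line 11, in <module>
ValueError: it knows: beaker, dish, flask, index_mark, lamp_button_top, lever_knob, lever_pointer, polariser
```

View pics/w6.png

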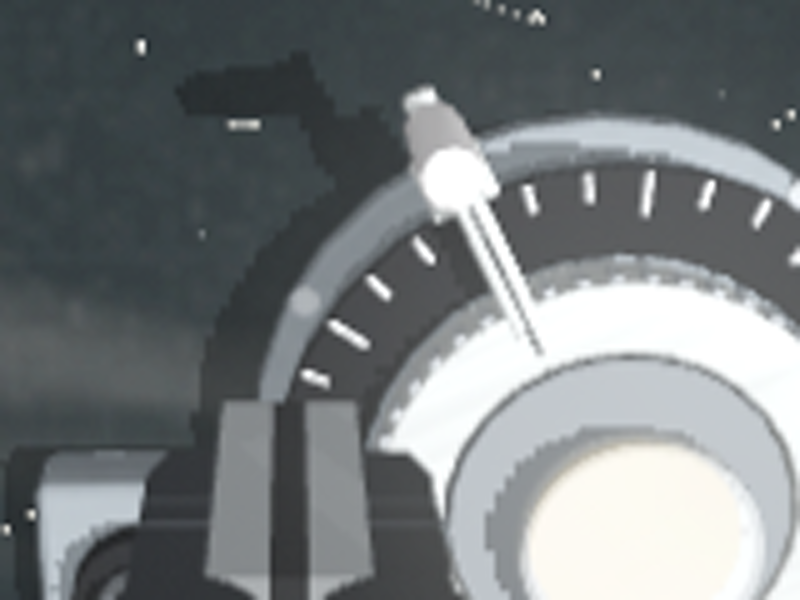

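The lever now covers the mark: the tab's edges show evenly on both sides at about (437,215) and (497,195), with the arm centred at about (468,207). I'll check the numbers, refine the button position, and then press in small force-monitored steps.

Run:
```python
from h import *
f=lambda c,z: atz("wrist",[222+(c[0]-2)/5,173+(c[1]-2)/5],z)[:2]
print([ang(f(c,.057)).round(3) for c in((485,235),(512,292),(542,352))],[ang(f(c,.042)).round(3) for c in((530,200),(423,250))],read_time_s())
move_ptp([.53,-.07,.25],[0,1,0,0])
im=read_camera("wrist"); u=px("wrist",[.625,-.07,.035]).round().astype(int);x0,y0=u[0]-60,u[1]-45
cv2.imwrite("pics/w7.png",cv2.resize(im[y0:y0+90,x0:x0+120,::-1],None,fx=5,fy=5,interpolation=cv2.INTER_CUBIC)); print(x0,y0,u)
for r in tip_of("wrist","lamp_button_top")[:2]: print(r,atz("wrist",r["at"],.036))
print(atz("wrist",u,.036),read_time_s())
```

```text
[np.float64(0.466), np.float64(0.468), np.float64(0.466)] [np.float64(0.313), np.float64(0.644)] 28.4333
219 211 [279 256]
{'at': [282.8, 255.9], 'confidence': 0.61} [ 0.62445956 -0.06443917  0.036     ]
{'at': [8.6, 222.6], 'confidence': 0.52} [ 0.57834716 -0.41519667  0.036     ]
[ 0.62460635 -0.06946999  0.036     ] 28.925
```

View pics/w7.png

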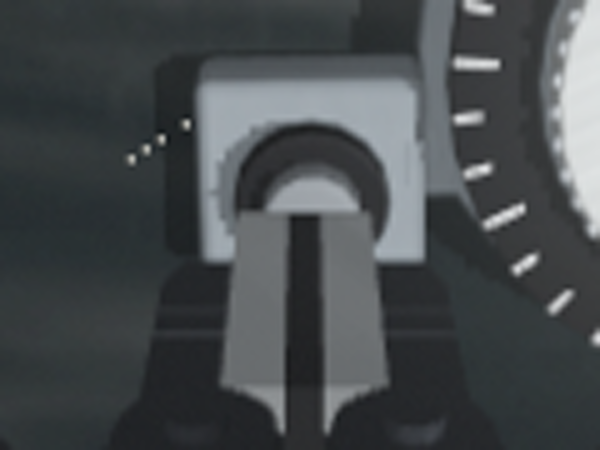

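The lever bearing is 0.467 and the mark's is about 0.475, under 1 mm apart, so it's set. The grey button's centre is at crop (313,210), i.e. pixel (281,253), which gives about (0.627, -0.067). Pressing now.

Run:
```python
from h import *
P=atz("wrist",[281.3,252.7],.036)[:2]; print(P)
q=[0,1,0,0]
move_ptp([*P,.09],q); movel([*P,.066],q,speed=.1)
z=.066; f0=read_ft_force()[2]; c=None; log=[]
while z>.018:
    z-=.002; movel([*P,z],q,speed=.04); f=read_ft_force()[2]-f0; log.append((round(z,3),round(f,1)))
    if f>9: break
pause(.2); print(log,read_eef_pos(),read_time_s())
```

```text
[ 0.61986751 -0.06643935]
[(0.064, np.float64(1.0)), (0.062, np.float64(-0.0)), (0.06, np.float64(-0.2)), (0.058, np.float64(0.3)), (0.056, np.float64(0.4)), (0.054, np.float64(1.3)), (0.052, np.float64(0.6)), (0.05, np.float64(0.2)), (0.048, np.float64(0.9)), (0.046, np.float64(0.4)), (0.044, np.float64(0.5)), (0.042, np.float64(1.0)), (0.04, np.float64(0.6)), (0.038, np.float64(1.0)), (0.036, np.float64(1.2)), (0.034, np.float64(2.0)), (0.032, np.float64(2.4)), (0.03, np.float64(3.5)), (0.028, np.float64(6.4)), (0.026, np.float64(17.1))] [ 0.62042895 -0.06650447  0.02868084] 35.275
```

The force rose gently over about 6–8 mm to around 4 N, then hit a hard stop, so the button bottomed out. I'll retreat and check.

Run:
```python
from h import *
p=read_eef_pos(); movel([p[0],p[1],.25],speed=.15); move_ptp([.47,-.03,.25],[0,1,0,0])
im=read_camera("wrist")
for n,z in dict(lever_pointer=.05,index_mark=.05,dish=.056,lamp_button_top=.036).items():
    for r in tip_of("wrist",n)[:1]: P=atz("wrist",r["at"],z); print(n,np.round(r["at"]),P.round(4),ang(P).round(3))
cv2.imwrite("pics/w8.png",cv2.resize(im[173:293,222:382,::-1],None,fx=5,fy=5,interpolation=cv2.INTER_CUBIC))
print(read_time_s())
```

```text
lever_pointer [315. 208.] [0.4979 0.0132 0.05  ] 0.461
index_mark [314. 206.] [0.4955 0.0111 0.05  ] 0.469
dish [348. 275.] [0.5841 0.0575 0.056 ] 0.117
lamp_button_top [335. 257.] [0.5679 0.0436 0.036 ] 0.621
37.8333
```

View pics/w8.png

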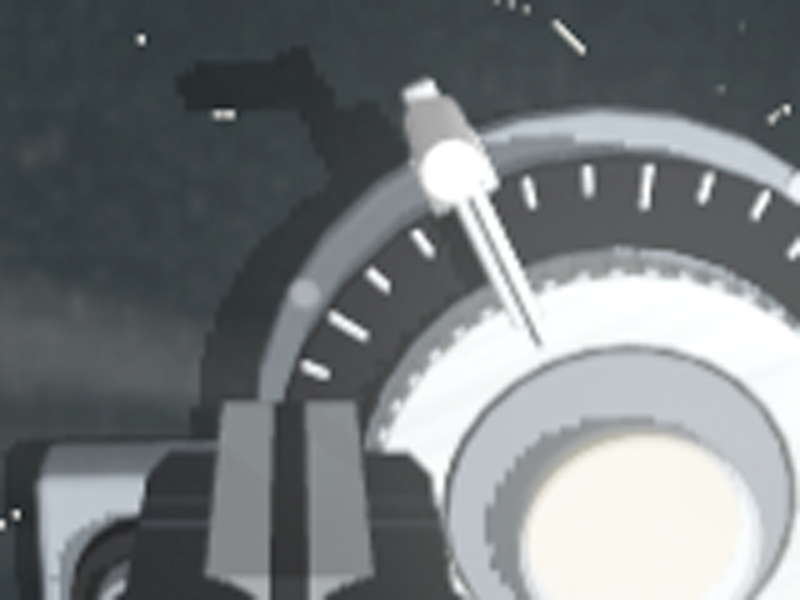

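The lever is still on the mark (arm and tab at about (465,205)), the dish is in place, and the robot is clear of everything. Handing in.

```bash
python3 -c "
from bench import *
print(sign_off())"
```

```text
the job is handed in; nothing more can be done
None
```

The job is handed in: the lever is set to within about 1 mm of the index mark and the button was pressed to its hard stop and released, but I only inferred that from the press force and did not see the button come back up. The dish is in place in the final picture; I did not re-check the flask and beakers, but the arm stayed clear of them.

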